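# Fit the shelf sheet in the sample rack above the container that stands in it

### The job

One of three containers (a vial, an amber bottle or a dropper bottle) is already standing in the sample rack at the left. Pick up the shelf sheet by its black handle and slide it, handle towards you, onto the lowest pair of rails that lies clear above that container, and push it gently past the sprung catch until it is fully home against the depth stop, then let go. Never force it or jam it, and leave all three containers standing where they are.

Things in the scene. Friction and masses are not known exactly. Their poses are not given: they have to be found in the camera images.
- sheet: Loose aluminium shelf sheet, 0.18 to 0.29 kg, lying flat, tail to the left. Origin: underside, below the middle of the black handle; +x points from handle to tail, z up. Plate 4 mm thick, 100 mm wide (y -50 to 50) from x = 48 to its tail at x = 165 mm; a 50 mm wide tongue (x -16 to 50 mm) carries the handle. A low rim (z to 10 mm) stands on the plate within y +-36, x 59 to 151 mm.
- sheet_handle (a point): Grip point of the sheet's black handle, 30 mm above the sheet's underside. The handle is a block 14 mm thick along the sheet's x, 46 mm wide along y, z = 4 to 40 mm over the underside: pinch it across its thickness, from above. Axes as the sheet's.
- sheet_tail (a point): Middle of the sheet's tail edge, underside, 165 mm from the handle. Tail corners are rounded (6 mm); the right edge (y = -50) has an 8 mm deep notch, about 12 to 22 mm before the tail, into which the rack's catch rod drops.
- rack: Fixed open-topped aluminium rack on the table at the left, 132 mm wide, 172 mm deep, 177 mm high. Origin: middle of its open mouth, on the table; +x into the rack (yaw within 0.12 rad of straight ahead), z up. Three pairs of steel channel rails run from x = 0 to 68 mm. The rack, with its rails, catch and stop, must never feel more than 25 N from the sheet; 15 N is plenty.
- rail_low (a point): Middle of the mouth of the lowest rail pair, at the height of its ledges (58 mm), on which the sheet's side edges slide. Each channel is 7 mm high for the 4 mm sheet and leaves the sheet 1.5 mm of play on either side; mouths are flared by about 5 mm over x = -13 to 0 mm. Axes as the rack's.
- rail_mid (a point): The same for the middle rail pair (91 mm).
- rail_high (a point): The same for the highest rail pair (124 mm). All pairs share the catch: an upright sprung roller, 8 mm diameter, mounted on the depth stop 13 mm before its face, at the right-hand edge. The sheet's tail meets it 14 to 17 mm before home and takes 4 to 10 N to pass it; then the roller drops into the sheet's notch and draws it home.
- rack_bay (a point): Point on the table in the rack, 45 mm behind the middle of its mouth; the container in the rack stands within 12 mm of it. Behind it the depth stop, two upright flats serving all rail pairs, is clamped by hand: its face lies anywhere from 88 to 124 mm behind the mouth and is not measured, so feel for it. Home, the sheet's tail touches it and the handle is 41 to 77 mm in front of the mouth.
- vial: Small glass vial with a white screw cap, diameter 17, 45 mm high: the 58 mm rail pair is the lowest that clears it. Origin: centre of its underside.
- amber_bottle: Amber glass bottle with a black cap, diameter 33, 81 mm high: the 91 mm rail pair is the lowest that clears it. Origin: centre of its underside.
- dropper_bottle: White squeeze bottle with a needle nozzle, diameter 40, 104 mm high to the tip: only the 124 mm rail pair clears it. Origin: centre of its underside.

How it is judged:
On the way, in this order (a step that is already met when the one before it is completed fails the run):
1. the sheet is lifted off the table (height (world z) of sheet above 0.03 m), for 0.2 s.
2. the sheet's tail is 30 to 65 mm deep in the lowest rail pair that clears the container standing in the rack (((horizontal distance between vial and rack_bay below 0.04 m and z of sheet in the frame of rack between 0.055 and 0.066 m) or (horizontal distance between amber_bottle and rack_bay below 0.04 m and z of sheet in the frame of rack between 0.088 and 0.099 m) or (horizontal distance between dropper_bottle and rack_bay below 0.04 m and z of sheet in the frame of rack between 0.121 and 0.132 m)) and angle between the x axis of sheet and the x axis of rack, either way round below 0.06 rad and angle between sheet's own z axis and vertical below 0.06 rad and y of sheet in the frame of rack between -0.006 and 0.006 m and x of sheet in the frame of rack between -0.135 and -0.1 m), for 0.1 s.
At the end, for the whole second after the job is handed in: the sheet lies at rest, level, on the lowest rail pair that clears the container in the rack (58 mm pair for the vial, 91 mm for the amber bottle, 124 mm for the dropper bottle), its tail within 2.5 mm of the depth stop's face, released (((horizontal distance between vial and rack_bay below 0.04 m and z of sheet in the frame of rack between 0.055 and 0.063 m) or (horizontal distance between amber_bottle and rack_bay below 0.04 m and z of sheet in the frame of rack between 0.088 and 0.096 m) or (horizontal distance between dropper_bottle and rack_bay below 0.04 m and z of sheet in the frame of rack between 0.121 and 0.129 m)) and angle between the x axis of sheet and the x axis of rack, either way round below 0.06 rad and angle between sheet's own z axis and vertical below 0.06 rad and y of sheet in the frame of rack between -0.006 and 0.006 m and x of depth_stop_c0 in the frame of sheet below 0.1705 m and linear speed of sheet below 0.01 m/s); the robot touches nothing.
It fails at once if the sheet presses on the rack, its rails, catch or stop with more than 25 N (contact force between sheet and rack above 25 N).
It fails at once if the vial is moved more than 15 mm or tipped (distance of vial from where it was at the start of the episode above 0.015 m or angle between vial's own z axis and vertical above 0.3 rad).
It fails at once if the amber bottle is moved more than 15 mm or tipped (distance of amber_bottle from where it was at the start of the episode above 0.015 m or angle between amber_bottle's own z axis and vertical above 0.3 rad).
It fails at once if the dropper bottle is moved more than 15 mm or tipped (distance of dropper_bottle from where it was at the start of the episode above 0.015 m or angle between dropper_bottle's own z axis and vertical above 0.3 rad).
It also fails if it takes over 58 s, if anything falls off the work surface, if the arm or the gripper's body presses on something with over 40 N, if the wrist force passes 120 N, or if a joint passes its speed limit or range.

### The arm

A 7-joint arm with a two-finger parallel gripper is mounted at the origin on a cart in front of the work surface, level with it; the furniture and walls round the work are solid. World frame = base frame: x ahead of the robot, y to its left, z up, the work surface at z = 0. Lengths are in m, angles in rad, forces in N, time in s.
With the tool pointing down it reaches from about 0.4 to 0.875 m from the base axis. Payload 4.4 kg.
Tool frame: the origin (TCP) lies midway between the tips of the shut fingers; the grasp point (between the pads) lies arm.pinch_z behind it (arm.pinch_z is the distance from the TCP to the grasp point, in m); z points along the fingers, y is the line along which they close (so a half turn about z gives the same grasp; the last joint's range is limited). The gripper opens to 85 mm and grips with 20 to 120 N. Pads are 22 mm wide; open, the fingers measure 114 mm over their backs; the gripper's body (76 mm by 85 mm) begins 54 mm behind the grasp point. The pads swing forward as they close: fully open they stand 13 mm farther back than shut.
Start: joints at [-1.213, 0.628, 0.038, 1.517, -0.027, 0.996, -0.02], TCP at [0.267, 0.593, 0.231] pointing down, gripper open.
Joint ranges: [-3.06, 3.06], [-0.37, 2.12], [-1.25, 1.32], [0.18, 2.47], [-1.1, 4.24], [0.23, 1.98], [-2.94, 2.94]. Speed limits (rad/s): [2.57, 2.57, 3.14, 3.14, 3.14, 3.14, 3.14].

### API

Orientations are given as [roll, pitch, yaw] about the fixed x, y, z axes, in that order (R = Rz(yaw) Ry(pitch) Rx(roll)).
In Python, from rig import arm gives the robot as it stands.
- The arm moves only by the tool send_rows, never from a script. Its argument "rows" is a list of rows, each a list of 7 numbers: the shift along the tool's x, y, z in cm, then the turn, a rotation vector about the tool's x, y, z in degrees, then the closure in counts, from 0 (fully open) to 255 (shut). In form: [[dx, dy, dz, rx, ry, rz, hand], ...]. A call has 1 to 5 rows; each row shifts and turns the commanded pose from where the row before left it, along the tool's axes as they then stand; what a row does not reach is not made up. A row lasts 1/12 s, in which the tool goes at most 41.7 mm and 7.16 degrees, less where a joint would pass 70% of its speed; a pose out of reach is approached as far as the arm can. A call is refused whole if a number of a shift passes 4.17 or a number of a turn 7.16, either way. A call with a gripper value outside its range is refused whole. The fingers move at their own pace and stop on an object; the grip force is fixed at half the most. Time passes only in rows, so rows that do not move let the fingers close. It gives the time, the measured TCP pose, the force, the opening and the grip force at its end, in the units of the state.
- arm.sense(): the state, without advancing time (a new reading comes with each control period).
- arm.snapshot(name): name is "scene" or "top" or "wrist"; returns (picture, depth): 400x640x3 uint8, red, green, blue; 400x640 float32, m along the optical axis (not along the pixel's ray), 0 where there is no reading.
- arm.camera_params(name): a dict with "K" (3x3 intrinsics, pixels), "R" (3x3) and "t" (3): a world point X has camera coordinates R X + t; the wrist camera has in their place "hand_eye" (4x4, takes a point from camera to tool coordinates, whose origin is the TCP and whose axes are the flange's). Camera axes: x right, y down, z forward; pixel columns grow to the right and rows downward; lengths in m; the calibration is good to about 2 mm. A picture is of the moment at which its call begins: read the wrist's pose just before it. camera_params takes no time and is no camera call.
- arm.sign_off(): hands the job in; it is judged then, once.
Trained networks look in the newest picture that a camera, given by its name, has taken for a name from the list of things; names that differ only in an ending like _2 or _b are one class to them, and where a whole thing is asked for, a point or a joint stands for the part that bears it (a point fixed in the world has none). Each returns a list of dicts, best first, with "confidence" (0 to 1); they miss things now and then, are a little off and sometimes report something else, mostly with a low value. They report only what shows in the picture. A call takes as long as a camera call.
- arm.trace(name, camera): "mask" (400x640 bool, what is visible of it) and "bbox" ([left, top, width, height] in pixels, round what is visible of it).
The state is a dict: "t": time; "joints": joint angles; "qd": joint speeds; "joint_efforts": joint torques, N m; "tcp_pos": TCP position; "ee_rot": TCP orientation; "contact_force": force on the tool from outside, world axes, zero at the start; "moment": the same for the moment, N m; "gripper_width": finger opening in m; "gripper_force": force on a finger pad.
Only numpy, scipy, OpenCV 4.12 (cv2) and the standard library are available. Lean on these libraries where they do the work, as an engineer would, in place of code of your own. Each camera call takes 0.05 s, during which the arm holds its last target. There are 200 camera calls.

## Working session

There is one attempt and no reset: what is moved stays moved. The work goes in short steps, Python scripts to look and compute and a tool call to move; the robot and the scene stay as the last step left them, time stands still between calls to the robot, and variables do not carry over. Pictures are saved under pics/ and viewed, at most 10 in all, crops included, and the job is handed in when it is done.

Besides the shell and the picture viewer there is one more tool, called after ">>>" as name(argument=value, ...) on one line, values as JSON. send_rows: Moves the arm, as the interface text tells. Its arguments: {"type":"object","properties":{"rows":{"type":"array"}},"required":["rows"]}

```bash
mkdir -p pics; ls
cat > h.py <<'E'
import numpy as np, cv2
from rig import arm
from scipy.spatial.transform import Rotation as Ro
def pts(cam, mask=None, d=None):
    p=arm.camera_params(cam); K=p["K"]
    v,u=np.nonzero((d>0)&(mask if mask is not None else True))
    z=d[v,u]; c=np.stack([(u-K[0][2])/K[0][0]*z,(v-K[1][2])/K[1][1]*z,z],1)
    if "R" in p: return (c-np.array(p["t"]))@np.array(p["R"])
    H=np.array(p["hand_eye"]); t=c@H[:3,:3].T+H[:3,3]; s=arm.sense()
    return t@Ro.from_euler("xyz",s["ee_rot"]).as_matrix().T+np.array(s["tcp_pos"])
E
python3 - <<'E'
from h import *
s=arm.sense(); print({k:np.round(v,3).tolist() for k,v in s.items()}, arm.pinch_z)
for c in ("scene","top"):
    im,d=arm.snapshot(c); cv2.imwrite(f"pics/{c}0.png",im[:,:,::-1])
    np.savez(f"{c}0.npz",im=im,d=d)
    for n in ("sheet","sheet_handle","rack","vial","amber_bottle","dropper_bottle"):
        for r in arm.trace(n,c)[:2]:
            P=pts(c,np.array(r["mask"]),d)
            print(c,n,round(r["confidence"],2),r["bbox"],np.round(np.median(P,0),3) if len(P) else None,np.round(np.percentile(P,[2,98],axis=0),3).tolist() if len(P) else None)
E
```

```text
pics
{'t': 0.0, 'joints': [-1.213, 0.629, 0.038, 1.518, -0.027, 0.996, -0.02], 'qd': [-0.001, -0.0, -0.0, 0.001, -0.002, 0.001, -0.002], 'joint_efforts': [0.001, -56.34, 1.227, -19.344, 0.011, 0.011, 0.0], 'tcp_pos': [0.267, 0.592, 0.23], 'ee_rot': [-3.14, 0.0, 2.718], 'contact_force': [0.224, 0.333, -0.278], 'moment': [-0.035, -0.019, -0.005], 'gripper_force': 0.0, 'gripper_width': 0.085} 0.0187
scene sheet 0.57 [328.9, 215.1, 79.6, 57.0] [0.41  0.026 0.004] [[0.364, -0.062, 0.002], [0.458, 0.099, 0.038]]
scene sheet_handle 0.68 [323.9, 218.7, 87.3, 54.9] [0.408 0.023 0.004] [[0.363, -0.066, -0.0], [0.459, 0.099, 0.039]]
scene rack 0.8 [127.3, 144.2, 98.8, 116.1] [0.685 0.318 0.096] [[0.615, 0.257, 0.003], [0.786, 0.394, 0.165]]
scene amber_bottle 0.82 [265.7, 176.3, 13.0, 34.6] [0.683 0.1   0.039] [[0.677, 0.084, 0.001], [0.701, 0.111, 0.08]]
scene amber_bottle 0.67 [126.6, 144.8, 101.2, 114.4] [0.684 0.315 0.094] [[0.615, 0.255, 0.002], [0.79, 0.394, 0.165]]
scene dropper_bottle 0.81 [179.3, 201.8, 15.8, 36.9] [0.657 0.329 0.043] [[0.65, 0.309, 0.006], [0.671, 0.345, 0.082]]
top sheet 0.68 [317.6, 223.7, 71.6, 43.3] [0.415 0.024 0.004] [[0.368, -0.069, 0.001], [0.462, 0.095, 0.04]]
top sheet 0.27 [220.8, 130.3, 16.4, 25.8] [0.666 0.316 0.06 ] [[0.654, 0.304, 0.006], [0.688, 0.336, 0.089]]
top sheet_handle 0.94 [321.6, 225.4, 68.5, 41.7] [0.415 0.022 0.004] [[0.368, -0.07, -0.0], [0.462, 0.094, 0.04]]
top rack 0.66 [180.1, 78.6, 78.1, 88.2] [0.731 0.334 0.133] [[0.619, 0.253, -0.001], [0.796, 0.389, 0.171]]
top vial 0.64 [412.3, 152.6, 4.4, 7.7] [ 0.64  -0.147  0.043] [[0.634, -0.155, 0.007], [0.65, -0.14, 0.048]]
top amber_bottle 0.73 [313.7, 124.0, 15.3, 19.4] [0.688 0.093 0.056] [[0.68, 0.078, 0.007], [0.704, 0.108, 0.083]]
top dropper_bottle 0.79 [220.7, 132.0, 18.5, 23.4] [0.667 0.317 0.06 ] [[0.654, 0.304, 0.005], [0.689, 0.337, 0.089]]
```

View pictures.

Run:
```python
from h import *
a=cv2.imread("pics/scene0.png")[130:290,110:430]; b=cv2.imread("pics/top0.png")[60:280,160:440]
cv2.imwrite("pics/a.png",np.vstack([cv2.resize(a[:130],(640,260)),cv2.resize(b,(420,330)).repeat(1,0) if 0 else cv2.resize(b[:, :],(640,340))]))
```

```text
(no output)
```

View pics/a.png

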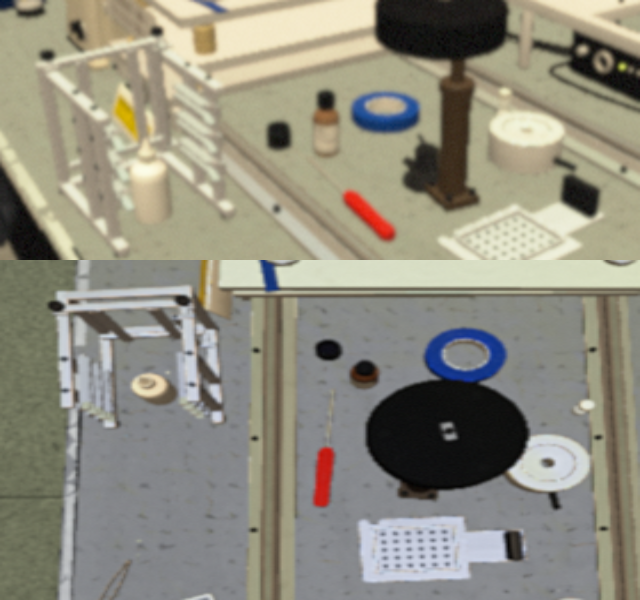

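Run:
```python
from h import *
P=[];C=[]
for c in ("scene","top"):
    z=np.load(c+"0.npz"); P.append(pts(c,None,z["d"]))
    im=z["im"];C.append(im[z["d"]>0])
# obstacle map: max height per 5cm cell
A=np.vstack(P)
xs=np.arange(.2,.95,.05); ys=np.arange(.7,-.4,-.05)
print("     "+" ".join(f"{x*100:4.0f}" for x in xs))
for y in ys:
    print(f"{y:5.2f}", " ".join("%4.0f"%(A[m][:,2].max()*1000 if m.any() else -1) for m in [((abs(A[:,1]-y-.025)<.025)&(abs(A[:,0]-x-.025)<.025)) for x in xs]))
for i,c in enumerate(("scene","top")):
    Q=P[i]; 
    m=(Q[:,2]>.025)&(Q[:,2]<.045)&(abs(Q[:,1]+.05)<.05)&(abs(Q[:,0]-.41)<.06)
    H=Q[m]; print(c,"handle",len(H),H.mean(0),np.ptp(H,axis=0), cv2.minAreaRect(H[:,:2].astype(np.float32)*1000))
    col=C[i].astype(int); w=(col.min(1)>165)&(abs(Q[:,2]-.004)<.006)&(Q[:,1]>-.02)&(Q[:,1]<.12)&(abs(Q[:,0]-.41)<.08)
    print("plate",w.sum(),cv2.minAreaRect(Q[w][:,:2].astype(np.float32)*1000))
    m=(Q[:,2]>.14)&(Q[:,2]<.19)&(Q[:,0]>.58)&(Q[:,0]<.85)&(Q[:,1]>.22)&(Q[:,1]<.43)
    R=Q[m]; print("rack top",len(R),cv2.minAreaRect(R[:,:2].astype(np.float32)*1000),R[:,2].max())
```

```text
20   25   30   35   40   45   50   55   60   65   70   75   80   85   90
 0.70 -891 -892 -893 -890 -890 -893 -891 -889 -889 -893 -890 -893 -892 -891   -1
 0.65   -1   -1   -1   -1   -1   -1   -1   -1   -1   -1   -1   -1   -1   -1   -1
 0.60   -1  341  295   -1   -1   -1   -1   -1   -1   -1   -1   -1   -1   -1   -1
 0.55  496  496  374   -1   -1   -1   -1   -1   -1   -1   -1   -1   -1   -1   -1
 0.50  351  350   -1   -1   -1   -1   -1   -1   -1   -1   -1   -1   -1   -1   -1
 0.45   -1   -1   -1   -1   -1   -1   -1   -1   -1   -1   -1   -1   -1   -1   -1
 0.40    3    4    4    4    4    5    4    4    4    1    3    4    2    5    5
 0.35    4   13   14   12    4    3    4    4  161  162  179  179    4    3    6
 0.30    4   20   21    4    5    4    4    3   44  100  162  168    4    4    4
 0.25    4   23   24    3    3    3    4    5  161  160  167  181   48   46   48
 0.20   38   38   39   39   39   38   38   38   40   39   39  180  180  179  341
 0.15   40   41   41   42   40   42   41   39   39   39   40  231  417  417  417
 0.10   10   14    3    3    6   22   23   22   16   82
[... 921 characters left out ...]
2383), 2.0128214359283447)
plate 1415 ((415.15948486328125, 39.59659957885742), (109.12454223632812, 123.31149291992188), 2.278604745864868)
rack top 1274 ((729.9404296875, 304.0146484375), (229.58889770507812, 180.09877014160156), 4.043976306915283) 0.17797259699692056
top handle 122 [ 0.41946668 -0.06500831  0.03869914] [0.04368027 0.01505787 0.01836171] ((419.53369140625, -66.0417709350586), (43.6973762512207, 14.880859375), 1.0294506549835205)
plate 1638 ((413.0799865722656, 39.861270904541016), (101.82244110107422, 119.97765350341797), 2.418941020965576)
rack top 1741 ((732.3681030273438, 302.7056884765625), (225.53860473632812, 178.198486328125), 3.5289504528045654) 0.18114610417000945
```

```bash
cat >> h.py <<'E'
def plan(x,y,z,yaw,show=True):
    """delta in current tool axes (cm) + rotvec deg to reach pointing-down pose"""
    s=arm.sense(); R=Ro.from_euler("xyz",s["ee_rot"])
    d=R.inv().apply(np.array([x,y,z])-s["tcp_pos"])*100
    T=Ro.from_euler("xyz",[np.pi,0,yaw]); r=(R.inv()*T).as_rotvec(degrees=True)
    print("t",round(s["t"],2),"tcp",np.round(s["tcp_pos"],4),"rpy",np.round(s["ee_rot"],4),"plan cm",np.round(d,2),"deg",np.round(r,2),"F",np.round(s["contact_force"],1),"w",round(s["gripper_width"],4))
E
python3 - <<'E'
from h import *
p=arm.camera_params("wrist"); print(np.round(p["K"],1),np.round(p["hand_eye"],3))
z=np.load("top0.npz"); Q=pts("top",None,z["d"])
m=(Q[:,2]>.15)&(Q[:,0]>.4)&(Q[:,0]<.7)&(abs(Q[:,1])<.15); print(cv2.minEnclosingCircle(Q[m][:,:2].astype(np.float32)))
plan(.62,.32,.35,np.pi/2)
E
```

```text
[[321.7   0.  322.5]
 [  0.  321.7 205.3]
 [  0.    0.    1. ]] [[ 0.    -0.957 -0.291  0.074]
 [ 1.    -0.     0.001 -0.001]
 [-0.001 -0.291  0.957 -0.143]
 [ 0.     0.     0.     1.   ]]
((0.565340518951416, 0.02231478877365589), 0.07255145162343979)
t 0.7 tcp [0.2673 0.5925 0.2314] rpy [ 3.1415 -0.      2.7177] plan cm [-43.35 -10.33 -11.87] deg [ 0.   -0.   65.71] F [-0.1  0.6 -0.5] w 0.0851
```

>>> send_rows(rows=[[0, 0, -1.7, 0, 0, -6.07, 0], [0, 0, -1.7, 0, 0, -6.07, 0], [0, 0, -1.7, 0, 0, -6.07, 0], [0, 0, -1.7, 0, 0, -6.07, 0], [-2.62, -1.82, 0, 0, 0, 0, 0]])

```text
t: 1.12
tcp_pos: [0.2868, 0.5806, 0.3031]
ee_rot: [3.131, -0.003, -3.127]
contact_force: [-0.7, 2.4, -0.0]
gripper_width: 0.0854
gripper_force: 0.0
```

>>> send_rows(rows=[[-2.62, -1.82, 0, 0, 0, 0, 0], [-2.62, -1.82, 0, 0, 0, 0, 0], [-2.62, -1.82, 0, 0, 0, 0, 0], [-2.62, -1.82, 0, 0, 0, 0, 0], [-2.62, -1.82, 0, 0, 0, 0, 0]])

```text
t: 1.53
tcp_pos: [0.4257, 0.4822, 0.2995]
ee_rot: [3.141, 0.0, 3.142]
contact_force: [0.6, 0.1, 0.3]
gripper_width: 0.0852
gripper_force: 0.0
```

>>> send_rows(rows=[[-2.62, -1.82, 0, 0, 0, 0, 0], [-2.62, -1.82, 0, 0, 0, 0, 0], [-2.62, -1.82, 0, 0, 0, 0, 0], [-2.62, -1.82, 0, 0, 0, 0, 0], [-2.62, -1.82, 0, 0, 0, 0, 0]])

```text
t: 1.95
tcp_pos: [0.5566, 0.3912, 0.2994]
ee_rot: [3.141, 0.0, 3.141]
contact_force: [-0.4, 0.8, 0.2]
gripper_width: 0.0855
gripper_force: 0.0
```

>>> send_rows(rows=[[-2.62, -1.82, 0, 0, 0, 0, 0], [-2.62, -1.82, 0, 0, 0, 0, 0], [-2.62, -1.82, 0, 0, 0, 0, 0], [-2.62, -1.82, 0, 0, 0, 0, 0], [0, 0, 0, 0, 0, 0, 0]])

```text
t: 2.37
tcp_pos: [0.6665, 0.3112, 0.2984]
ee_rot: [-3.136, 0.004, 3.132]
contact_force: [-0.9, -2.0, -0.5]
gripper_width: 0.0854
gripper_force: 0.0
```

Run:
```python
from h import *
s=arm.sense(); plan(.66,.32,.30,np.pi); print(s["joints"],np.abs(s["qd"]).max())
im,d=arm.snapshot("wrist"); cv2.imwrite("pics/w1.png",im[:,:,::-1]); Q=pts("wrist",None,d)
np.savez("w1.npz",im=im,d=d,Q=Q)
for n in ("rack","dropper_bottle"):
    for r in arm.trace(n,"wrist")[:1]: 
        q=pts("wrist",np.array(r["mask"]),d); print(n,r["confidence"],r["bbox"],np.median(q,0),q.max(0))
m=(Q[:,0]<.9)&(abs(Q[:,1]-.32)<.12)
h,e=np.histogram(Q[m][:,2],np.arange(0,.2,.005)); print(h)
```

```text
t 2.37 tcp [0.6665 0.3112 0.2984] rpy [-3.1356  0.0042  3.1317] plan cm [ 0.66  0.87 -0.17] deg [-0.35  0.24 -0.57] F [-0.9 -2.  -0.5] w 0.0854
[-0.46122367  0.71905424 -0.03644018  1.13940008  0.03264703  1.28275935
  1.06298209] 0.06780408218670297
rack 0.58 [255.2, 125.6, 160.4, 184.0] [0.72587057 0.34010154 0.15344301] [1.45001195 0.72217426 0.17922943]
[9044 3145 1840  879  324  269 1062 1859  565  146  531  303  426  433
  128  146  166  197  276  223  562 1060  132  173  331  153 1508  643
  173  232 1163 4373 1129  726  698 1566    0    0    0]
```

View pics/w1.png

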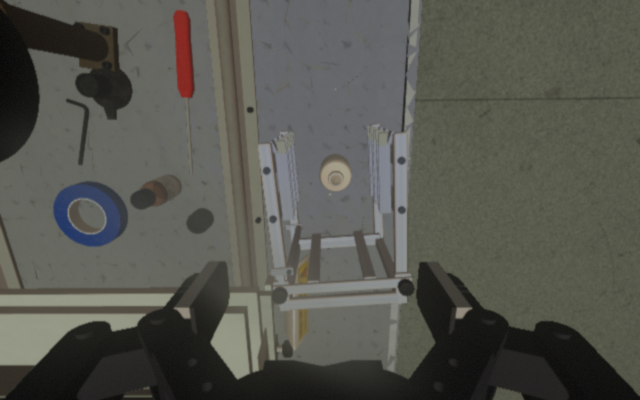

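Run:
```python
from h import *
plan(.66,.32,.30,np.pi)
im,d=arm.snapshot("wrist"); Q=pts("wrist",None,d); np.savez("w2.npz",im=im,d=d,Q=Q)
def fit(m,name):
    q=Q[m]
    if len(q)<10: print(name,len(q));return
    a,b=np.polyfit(q[:,0],q[:,1],1)
    for _ in range(3):
        r=q[:,1]-a*q[:,0]-b; k=abs(r-np.median(r))<.008; a,b=np.polyfit(q[k,0],q[k,1],1)
    print(name,len(q),"slope",round(a,4),"y@.62",round(a*.62+b,4),"x",np.percentile(q[:,0],[0,1,5,95,100]).round(4),"y",np.percentile(q[:,1],[1,50,99]).round(4),"z",np.percentile(q[:,2],[1,50,99]).round(4))
x,y,z=Q.T
for lo,hi in ((.15,.17),(.12,.135),(.085,.102),(.055,.068)):
    for n,a,b in (("R",.22,.30),("L",.335,.42)):
        fit((z>lo)&(z<hi)&(x>.57)&(x<.76)&(y>a)&(y<b),f"{n}{lo}")
m=(z>.168)&(z<.19)&(x>.74)&(x<.82)&(y>.22)&(y<.42); q=Q[m]; print("back",len(q),np.polyfit(q[:,1],q[:,0],1),cv2.minAreaRect(q[:,:2].astype(np.float32)*1000))
# crop view
cv2.imwrite("pics/w2c.png",cv2.resize(im[110:310,240:430,::-1],None,fx=3,fy=3,interpolation=cv2.INTER_CUBIC))
```

```text
t 2.52 tcp [0.6601 0.3195 0.2988] rpy [ 3.1412e+00 -1.1000e-03  3.1409e+00] plan cm [ 0.01  0.05 -0.12] deg [ 0.02 -0.06 -0.04] F [-0.6  1.6 -0.1] w 0.0851
R0.15 2224 slope 0.0792 y@.62 0.2592 x [0.6219 0.6231 0.6284 0.7581 0.76  ] y [0.255  0.2651 0.2984] z [0.1507 0.1565 0.1657]
L0.15 2537 slope 0.0421 y@.62 0.3793 x [0.6135 0.615  0.621  0.7569 0.76  ] y [0.3381 0.3811 0.393 ] z [0.1506 0.1567 0.1666]
R0.12 919 slope 0.0786 y@.62 0.27 x [0.6208 0.6234 0.6284 0.7412 0.7566] y [0.2626 0.2744 0.2986] z [0.1206 0.1339 0.135 ]
L0.12 839 slope -0.0515 y@.62 0.3715 x [0.6142 0.6152 0.621  0.7517 0.7557] y [0.3511 0.3692 0.3783] z [0.1205 0.134  0.135 ]
R0.085 352 slope 0.0373 y@.62 0.2754 x [0.6212 0.6214 0.6232 0.7557 0.7575] y [0.2586 0.2774 0.2992] z [0.0856 0.0985 0.1019]
L0.085 320 slope -0.0796 y@.62 0.3685 x [0.6143 0.6146 0.6157 0.7521 0.7557] y [0.3506 0.3654 0.3863] z [0.0854 0.0976 0.1019]
R0.055 154 slope 0.0262 y@.62 0.2766 x [0.6225 0.6228 0.6253 0.7558 0.7564] y [0.2623 0.2782 0.2989] z [0.0551 0.0598 0.0679]
L0.055 302 slope -0.0317 y@.62 0.3414 x [0.6142 0.6152 0.6254 0.7519 0.7571] y [0.335  0.344  0.3754] z [0.0552 0.0617 0.068 ]
back 1067 [-0.27877748  0.8567767 ] ((769.021240234375, 301.7130432128906), (48.23436737060547, 186.40310668945312), 20.398744583129883)
```

View pics/w2c.png

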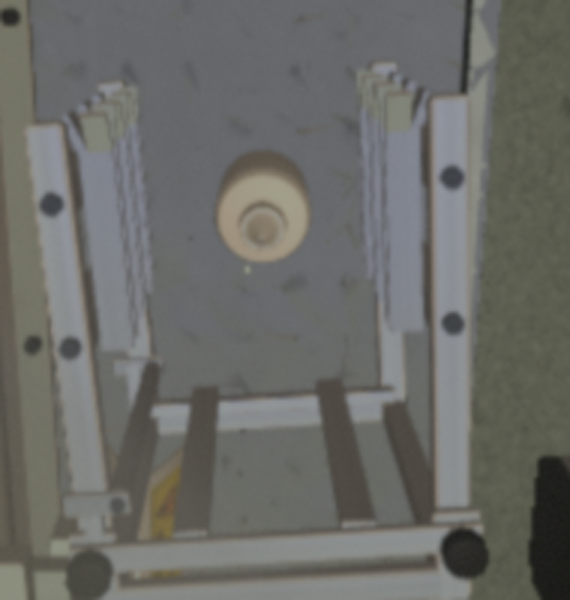

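Run:
```python
from h import *
Q=np.load("w2.npz")["Q"]; x,y,z=Q.T
def edges(zlo,zhi,a,b,name,x0=.63,x1=.74):
    out=[]
    for xb in np.arange(x0,x1,.006):
        m=(z>zlo)&(z<zhi)&(x>=xb)&(x<xb+.006)&(y>a)&(y<b)
        if m.sum()>8: out.append([xb+.003,*np.percentile(y[m],[4,50,96])])
    o=np.array(out)
    for i,k in ((1,"min"),(2,"med"),(3,"max")):
        p=np.polyfit(o[:,0],o[:,i],1); r=o[:,i]-np.polyval(p,o[:,0]); g=abs(r)<.003; p=np.polyfit(o[g,0],o[g,i],1)
        print(name,k,len(o),g.sum(),"slope %.4f y@.62 %.4f y@.69 %.4f"%(p[0],np.polyval(p,.62),np.polyval(p,.69)))
edges(.152,.162,.245,.285,"barR"); edges(.152,.162,.36,.40,"barL")
edges(.130,.139,.262,.295,"railR",.635,.69); edges(.130,.139,.345,.378,"railL",.635,.69)
# pixel-ray method
K=arm.camera_params("wrist")["K"];H=np.array(arm.camera_params("wrist")["hand_eye"]);s=arm.sense();R=Ro.from_euler("xyz",s["ee_rot"]).as_matrix()
def ray(u,v,zp):
    u=240+u/3;v=110+v/3
    c=np.array([(u-K[0][2])/K[0][0],(v-K[1][2])/K[1][1],1]); dw=R@H[:3,:3]@c; o=R@H[:3,3]+s["tcp_pos"]
    return (o+dw*(zp-o[2])/dw[2]).round(4)
for n,u,v,h in (("barR outer",28,125,.1565),("barR inner",60,125,.1565),("barR outer far",76,480,.1565),("barR inner far",103,480,.1565),("barL in",432,98,.1565),("barL out",466,97,.1565),("barL in far",440,500,.1565),("barL out far",468,500,.1565),
 ("railR in",108,150,.134),("railR in far",133,350,.134),("railL in",388,130,.134),("railL in far",390,330,.134),("flareR tip",82,113,.134),("flareR tipin",106,113,.134),("flareL tipin",385,92,.134),("flareL",410,92,.134)): print(n,ray(u,v,h))
```

```text
barR min 19 19 slope 0.0692 y@.62 0.2538 y@.69 0.2586
barR med 19 19 slope 0.0758 y@.62 0.2593 y@.69 0.2646
barR max 19 18 slope 0.0701 y@.62 0.2647 y@.69 0.2696
barL min 19 19 slope 0.0695 y@.62 0.3732 y@.69 0.3781
barL med 19 19 slope 0.0693 y@.62 0.3785 y@.69 0.3834
barL max 19 19 slope 0.0652 y@.62 0.3848 y@.69 0.3894
railR min 10 10 slope 0.0669 y@.62 0.2647 y@.69 0.2694
railR med 10 10 slope 0.0662 y@.62 0.2700 y@.69 0.2746
railR max 10 10 slope 0.0713 y@.62 0.2751 y@.69 0.2801
railL min 10 10 slope 0.0744 y@.62 0.3626 y@.69 0.3678
railL med 10 10 slope 0.0610 y@.62 0.3683 y@.69 0.3726
railL max 10 10 slope 0.0620 y@.62 0.3735 y@.69 0.3778
barR outer [0.6227 0.2553 0.1565]
barR inner [0.6227 0.2647 0.1565]
barR outer far [0.7388 0.2635 0.1565]
barR inner far [0.7388 0.2724 0.1565]
barL in [0.6147 0.3737 0.1565]
barL out [0.6144 0.3836 0.1565]
barL in far [0.7462 0.3838 0.1565]
barL out far [0.7462 0.3931 0.1565]
railR in [0.6335 0.2753 0.134 ]
railR in far [0.7017 0.281  0.134 ]
railL in [0.6271 0.3646 0.134 ]
railL in far [0.6945 0.3682 0.134 ]
flareR tip [0.6218 0.2676 0.134 ]
flareR tipin [0.6218 0.2751 0.134 ]
flareL tipin [0.6152 0.3631 0.134 ]
flareL [0.6152 0.371  0.134 ]
```

>>> send_rows(rows=[[1.74, -2.75, 0, 0, 0, 0, 0], [1.74, -2.75, 0, 0, 0, 0, 0], [1.74, -2.75, 0, 0, 0, 0, 0], [1.74, -2.75, 0, 0, 0, 0, 0], [1.74, -2.75, 0, 0, 0, 0, 0]])

```text
t: 2.98
tcp_pos: [0.5711, 0.1826, 0.2997]
ee_rot: [3.141, 0.0, -3.138]
contact_force: [1.3, -0.1, 1.5]
gripper_width: 0.0854
gripper_force: 0.0
```

>>> send_rows(rows=[[1.74, -2.75, 0, 0, 0, 0, 0], [1.74, -2.75, 0, 0, 0, 0, 0], [1.74, -2.75, 0, 0, 0, 0, 0], [1.74, -2.75, 0, 0, 0, 0, 0], [1.74, -2.75, 0, 0, 0, 0, 0]])

```text
t: 3.4
tcp_pos: [0.4846, 0.045, 0.2998]
ee_rot: [3.141, 0.001, -3.138]
contact_force: [1.0, -0.1, -0.3]
gripper_width: 0.0855
gripper_force: 0.0
```

>>> send_rows(rows=[[1.74, -2.75, 0, 0, 0, 0, 0], [1.74, -2.75, 0, 0, 0, 0, 0], [1.74, -2.75, 0, 0, 0, 0, 0], [1.74, -2.75, 0, 0, 0, 0, 0], [0, 0, 2.6, 0, 0, -2.3, 0]])

```text
t: 3.82
tcp_pos: [0.4159, -0.0698, 0.2767]
ee_rot: [-3.138, 0.007, -3.106]
contact_force: [1.6, -0.3, -0.2]
gripper_width: 0.0853
gripper_force: 0.0
```

>>> send_rows(rows=[[0, 0, 2.6, 0, 0, 0, 0], [0, 0, 2.6, 0, 0, 0, 0], [0, 0, 2.6, 0, 0, 0, 0], [0, 0, 2.6, 0, 0, 0, 0], [0, 0, 0, 0, 0, 0, 0]])

```text
t: 4.23
tcp_pos: [0.4137, -0.0637, 0.1664]
ee_rot: [3.14, -0.007, -3.099]
contact_force: [-1.3, 0.3, 0.4]
gripper_width: 0.0851
gripper_force: 0.0
```

>>> send_rows(rows=[[0, 0, 0, 0, 0, 0, 0], [0, 0, 0, 0, 0, 0, 0]])

```text
t: 4.4
tcp_pos: [0.4174, -0.0648, 0.1705]
ee_rot: [3.142, 0.002, -3.1]
contact_force: [-0.4, -1.0, 0.2]
gripper_width: 0.085
gripper_force: 0.0
```

Run:
```python
from h import *
plan(.417,-.065,.17,np.deg2rad(182.3))
im,d=arm.snapshot("wrist"); cv2.imwrite("pics/w3.png",im[:,:,::-1]); Q=pts("wrist",None,d)
col=im[d>0].astype(int); x,y,z=Q.T
m=(z>.034)&(z<.046)&(abs(x-.417)<.05)&(abs(y+.065)<.04); print("handle top",m.sum(),cv2.minAreaRect(Q[m][:,:2].astype(np.float32)*1000),np.percentile(z[m],[5,50,95]))
m=(abs(z-.006)<.006)&(col.min(1)>150)&(y>-.03)&(y<.12)&(abs(x-.415)<.08); print("plate",m.sum(),cv2.minAreaRect(Q[m][:,:2].astype(np.float32)*1000),np.median(z[m]))
for r in arm.trace("sheet","wrist")[:1]: 
    q=pts("wrist",np.array(r["mask"]),d);q=q[(q[:,2]>.001)&(q[:,2]<.015)]; print(r["confidence"],r["bbox"],cv2.minAreaRect(q[:,:2].astype(np.float32)*1000))
```

```text
t 4.4 tcp [ 0.4174 -0.0648  0.1705] rpy [ 3.1415e+00  1.9000e-03 -3.1001e+00] plan cm [ 0.05 -0.02  0.05] deg [0.   0.11 0.08] F [-0.4 -1.   0.2] w 0.085
handle top 788 ((419.2945861816406, -65.9580078125), (46.41300582885742, 13.485919952392578), 2.7700350284576416) [0.03777817 0.04019016 0.04153307]
plate 0 ((0.0, 0.0), (0.0, 0.0), 0.0) nan
0.9 [307.7, 133.6, 189.1, 98.4] ((416.296142578125, 8.624565124511719), (100.17041015625, 180.8926239013672), 2.381450891494751)
  return _methods._mean(a, axis=axis, dtype=dtype,
  ret = ret.dtype.type(ret / rcount)
```

View pics/w3.png

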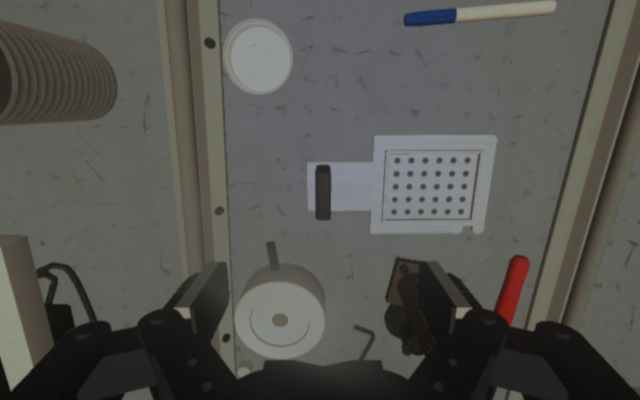

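>>> send_rows(rows=[[-0.18, -0.12, 2.6, 0, 0, 0, 0], [0, 0, 2.6, 0, 0, 0, 0], [0, 0, 2.6, 0, 0, 0, 0], [0, 0, 2.6, 0, 0, 0, 0], [0, 0, 2.6, 0, 0, 0, 0]])

```text
t: 4.92
tcp_pos: [0.4139, -0.0676, 0.0561]
ee_rot: [-3.138, -0.015, -3.101]
contact_force: [-1.4, -0.4, 0.2]
gripper_width: 0.0853
gripper_force: 0.0
```

>>> send_rows(rows=[[0, 0, 1.4, 0, 0, 0, 0], [0, 0, 0.9, 0, 0, 0, 0], [0, 0, 0.5, 0, 0, 0, 0], [0, 0, 0, 0, 0, 0, 0], [0, 0, 0, 0, 0, 0, 0]])

```text
t: 5.33
tcp_pos: [0.4133, -0.0695, 0.0382]
ee_rot: [-3.135, -0.017, -3.101]
contact_force: [-0.3, -0.2, 0.1]
gripper_width: 0.0854
gripper_force: 0.0
```

>>> send_rows(rows=[[0, 0, 0, 0, 0, 0, 130], [0, 0, 0, 0, 0, 0, 180], [0, 0, 0, 0, 0, 0, 255], [0, 0, 0, 0, 0, 0, 255], [0, 0, 0, 0, 0, 0, 255]])

```text
t: 5.75
tcp_pos: [0.4126, -0.0692, 0.0377]
ee_rot: [-3.135, -0.018, -3.101]
contact_force: [0.2, 0.9, -0.4]
gripper_width: 0.0256
gripper_force: 0.0
```

>>> send_rows(rows=[[0, 0, 0, 0, 0, 0, 255], [0, 0, 0, 0, 0, 0, 255], [0, 0, 0, 0, 0, 0, 255], [0, 0, 0, 0, 0, 0, 255], [0, 0, 0, 0, 0, 0, 255]])

```text
t: 6.17
tcp_pos: [0.4127, -0.0686, 0.0378]
ee_rot: [-3.136, -0.017, -3.1]
contact_force: [-1.1, 1.7, 6.8]
gripper_width: 0.0107
gripper_force: 58.7
```

>>> send_rows(rows=[[0, 0, 0, 0, 0, 0, 100], [0, 0, 0, 0, 0, 0, 0], [0, 0, 0, 0, 0, 0, 0]])

```text
t: 6.42
tcp_pos: [0.4123, -0.0694, 0.0374]
ee_rot: [-3.135, -0.019, -3.101]
contact_force: [0.5, -0.1, -0.3]
gripper_width: 0.0464
gripper_force: 0.0
```

Run:
```python
from h import *
s=arm.sense(); print(np.round(s["joints"],3)); plan(.4193,-.066,.0117,np.deg2rad(182.4)); print([a for a in dir(arm) if a[0]!="_"])
im,d=arm.snapshot("wrist"); Q=pts("wrist",None,d); x,y,z=Q.T
cv2.imwrite("pics/w4.png",im[:,:,::-1])
m=(z>.034)&(z<.046)&(abs(x-.417)<.05)&(abs(y+.065)<.04); print("handle top",m.sum(),cv2.minAreaRect(Q[m][:,:2].astype(np.float32)*1000))
```

```text
[ 0.232  0.704 -0.203  2.273  0.631  0.238  1.067]
t 6.42 tcp [ 0.4123 -0.0694  0.0374] rpy [-3.1349 -0.0186 -3.101 ] plan cm [-0.76  0.33  2.55] deg [-0.38 -1.07 -0.07] F [ 0.5 -0.1 -0.3] w 0.0464
['IKError', 'camera_params', 'pinch_z', 'sense', 'sign_off', 'snapshot', 'trace']
handle top 2607 ((409.6899108886719, -70.52696228027344), (53.67173767089844, 52.108665466308594), 49.20348358154297)
```

View pics/w4.png

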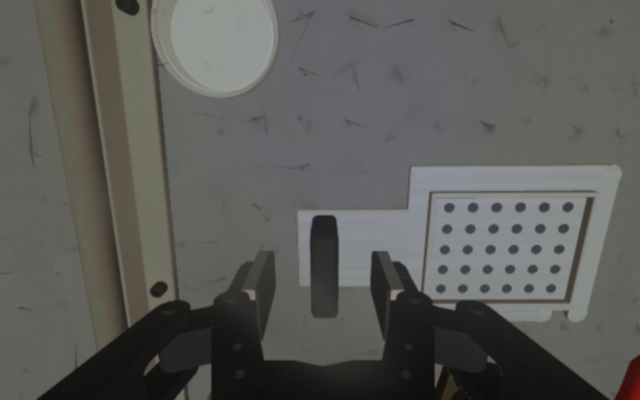

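>>> send_rows(rows=[[0, 0, -3.5, 0, 0, 0, 0], [0, 0, 0, 0, 5, 0, 0], [0, 0, 0, 0, 5, 0, 0], [0, 0, 0, 0, 0, 0, 0], [0, 0, 0, 0, 0, 0, 0]])

```text
t: 6.88
tcp_pos: [0.4137, -0.069, 0.0719]
ee_rot: [-3.135, -0.191, -3.103]
contact_force: [-1.3, 0.3, -0.5]
gripper_width: 0.0852
gripper_force: 0.0
```

```bash
cat >> h.py <<'E'
def plant(x,y,z,yaw,tilt,roll=0):
    "pinch point target, tool tilted about own y (deg)"
    s=arm.sense(); R=Ro.from_euler("xyz",s["ee_rot"]); T=Ro.from_euler("xyz",[np.pi,0,yaw])*Ro.from_euler("y",tilt,degrees=True)
    p=np.array([x,y,z])+T.apply([0,0,arm.pinch_z])
    d=R.inv().apply(p-s["tcp_pos"])*100; r=(R.inv()*T).as_rotvec(degrees=True)
    print("t",round(s["t"],2),"j",np.round(s["joints"],3),"tcp",np.round(s["tcp_pos"],4),"target",p.round(4),"cm",np.round(d,2),"deg",np.round(r,2),"F",np.round(s["contact_force"],1),"M",np.round(s["moment"],2),"w",round(s["gripper_width"],4))
E
python3 - <<'E'
from h import *
plant(.4193,-.066,.031,np.deg2rad(182.4),10)
im,d=arm.snapshot("wrist"); Q=pts("wrist",None,d); x,y,z=Q.T; v,u=np.nonzero(d>0)
m=(z>.036)&(z<.046)&(abs(x-.417)<.04)&(abs(y+.066)<.012); print("handle top",m.sum(),cv2.minAreaRect(Q[m][:,:2].astype(np.float32)*1000))
E
```

```text
t 6.88 j [ 0.351  0.704 -0.41   2.1    0.478  0.633  1.194] tcp [ 0.4137 -0.069   0.0719] target [ 0.4161 -0.0661  0.0126] cm [-1.37  0.31  5.77] deg [-0.32 -0.93 -0.16] F [-1.3  0.3 -0.5] M [-0.01 -0.17  0.02] w 0.0852
handle top 1737 ((416.9928894042969, -69.57853698730469), (45.258384704589844, 13.889388084411621), 2.5534636974334717)
```

>>> send_rows(rows=[[-0.4, -0.02, 2, -0.3, -0.9, -0.1, 0], [-0.4, -0.02, 2, 0, 0, 0, 0], [-0.4, 0, 1.3, 0, 0, 0, 0], [0, 0, 0, 0, 0, 0, 0], [0, 0, 0, 0, 0, 0, 0]])

```text
t: 7.35
tcp_pos: [0.4133, -0.0693, 0.0179]
ee_rot: [-3.14, -0.18, -3.099]
contact_force: [-0.8, 0.1, 0.4]
gripper_width: 0.0857
gripper_force: 0.0
```

Run:
```python
from h import *
plant(.417,-.0696,.031,np.deg2rad(182.5),10)
```

```text
t 7.35 j [ 0.303  0.798 -0.333  2.127  0.556  0.493  1.135] tcp [ 0.4133 -0.0693  0.0179] target [ 0.4138 -0.0697  0.0126] cm [-0.14 -0.05  0.52] deg [-0.05 -0.29 -0.07] F [-0.8  0.1  0.4] M [ 0.03 -0.21 -0.04] w 0.0857
```

>>> send_rows(rows=[[-0.14, -0.05, 0.5, 0, 0, 0, 0], [0, 0, 0, 0, 0, 0, 130], [0, 0, 0, 0, 0, 0, 180], [0, 0, 0, 0, 0, 0, 220], [0, 0, 0, 0, 0, 0, 255]])

```text
t: 7.77
tcp_pos: [0.4159, -0.0699, 0.0134]
ee_rot: [-3.14, -0.176, -3.1]
contact_force: [0.6, -0.1, -0.1]
gripper_width: 0.0388
gripper_force: 0.0
```

>>> send_rows(rows=[[0, 0, 0, 0, 0, 0, 255], [0, 0, 0, 0, 0, 0, 255], [0, 0, 0, 0, 0, 0, 255], [0, 0, 0, 0, 0, 0, 255], [0, 0, 0, 0, 0, 0, 255]])

```text
t: 8.18
tcp_pos: [0.4159, -0.0698, 0.0133]
ee_rot: [-3.141, -0.177, -3.1]
contact_force: [-0.7, -0.1, 5.6]
gripper_width: 0.0129
gripper_force: 59.4
```

Run:
```python
from h import *
plant(.417,-.0696,.031,np.deg2rad(182.5),10); print(arm.sense()["gripper_force"])
```

```text
t 8.18 j [ 0.3    0.807 -0.327  2.124  0.562  0.485  1.131] tcp [ 0.4159 -0.0698  0.0133] target [ 0.4138 -0.0697  0.0126] cm [0.19 0.01 0.11] deg [-0.04 -0.13 -0.09] F [-0.7 -0.1  5.6] M [0.2  0.05 0.09] w 0.0129
59.35977101325989
```

>>> send_rows(rows=[[0.17, 0, -1, 0, 0, 0, 255], [0.35, 0, -1.97, 0, 0, 0, 255], [0.35, 0, -1.97, 0, 0, 0, 255], [0.35, 0, -1.97, 0, 0, 0, 255], [0, 0, 0, 0, 0, 0, 255]])

```text
t: 8.6
tcp_pos: [0.4175, -0.07, 0.086]
ee_rot: [-3.14, -0.172, -3.101]
contact_force: [1.3, -0.2, -1.4]
gripper_width: 0.013
gripper_force: 58.9
```

>>> send_rows(rows=[[0, 0, -1, 0, -2.5, 0, 255], [0, 0, -2, 0, -2.5, 0, 255], [0, 0, -2, 0, -2.5, 0, 255], [0, 0, -2, 0, -2.5, 0, 255], [0, 0, -2, 0, 0, 0, 255]])

```text
t: 9.02
tcp_pos: [0.4202, -0.0699, 0.173]
ee_rot: [-3.14, -0.005, -3.1]
contact_force: [-0.4, -0.1, -2.1]
gripper_width: 0.0131
gripper_force: 58.9
```

>>> send_rows(rows=[[0, 0, -2, 0, 0, 0, 255], [0, 0, -2, 0, 0, 0, 255], [0, 0, -2, 0, 0, 0, 255], [0, 0, -2, 0, 0, 0, 255], [0, 0, 0, 0, 0, 0, 255]])

```text
t: 9.43
tcp_pos: [0.4248, -0.0695, 0.2553]
ee_rot: [-3.139, 0.002, -3.1]
contact_force: [1.2, -1.1, -2.6]
gripper_width: 0.0129
gripper_force: 58.9
```

Run:
```python
from h import *
plant(.417,-.0696,.031,np.deg2rad(182.5),0)
im,d=arm.snapshot("scene"); cv2.imwrite("pics/s2.png",cv2.resize(im[40:340,100:500,::-1],(800,600)))
```

```text
t 9.43 j [ 0.572  0.33  -0.62   2.053  0.261  0.832  1.412] tcp [ 0.4248 -0.0695  0.2553] target [ 0.417  -0.0696  0.0123] cm [ 0.84  0.08 24.3 ] deg [-0.15  0.14 -0.13] F [ 1.2 -1.1 -2.6] M [-0.2  -0.08  0.01] w 0.0129
```

View pics/s2.png

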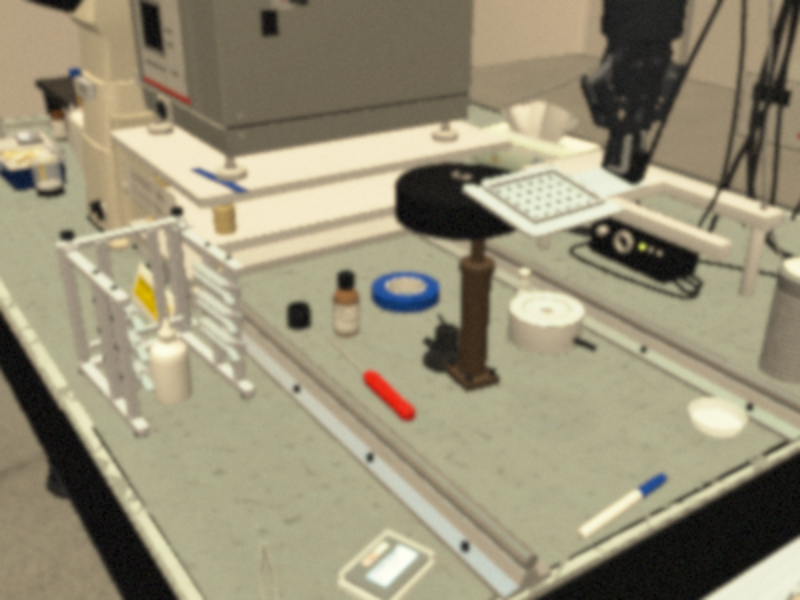

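>>> send_rows(rows=[[0, 0, -1.8, 0, 0, 0, 255], [0, 1, -1.8, 0, 0, 0, 255], [-0.22, 2.5, 0, 0, 0, 0, 255], [-0.22, 3.1, 0, 0, 0, 0, 255], [-0.22, 3.1, 0, 0, 0, 0, 255]])

```text
t: 9.9
tcp_pos: [0.4249, 0.0279, 0.2873]
ee_rot: [-3.14, -0.005, -3.102]
contact_force: [0.3, 0.1, -1.6]
gripper_width: 0.0131
gripper_force: 59.1
```

>>> send_rows(rows=[[-0.22, 3.1, 0, 0, 0, 0, 255], [-0.22, 3.1, 0, 0, 0, 0, 255], [-0.22, 3.1, 0, 0, 0, 0, 255], [-0.22, 3.1, 0, 0, 0, 0, 255], [-0.22, 3.1, 0, 0, 0, 0, 255]])

```text
t: 10.32
tcp_pos: [0.4292, 0.1838, 0.2866]
ee_rot: [-3.139, -0.006, -3.1]
contact_force: [0.7, -0.2, -2.3]
gripper_width: 0.0131
gripper_force: 59.1
```

>>> send_rows(rows=[[-0.22, 3.1, 0, 0, 0, 0, 255], [-0.22, 3.1, 0, 0, 0, 0, 255], [-0.22, 3.1, 0, 0, 0, 0, 255], [-0.22, 2, 0, 0, 0, 3, 255], [0, 1, 0, 0, 0, 5, 255]])

```text
t: 10.73
tcp_pos: [0.4331, 0.3094, 0.2861]
ee_rot: [-3.14, -0.006, 3.045]
contact_force: [0.5, -0.3, -2.3]
gripper_width: 0.013
gripper_force: 59.1
```

>>> send_rows(rows=[[0, 0, 0, 0, 0, 6, 255], [0, 0, 0, 0, 0, 6, 255], [0, 0, 0, 0, 0, 6, 255], [0, 0, 0, 0, 0, 6, 255], [0, 0, 0, 0, 0, 6, 255]])

```text
t: 11.15
tcp_pos: [0.4336, 0.3054, 0.2859]
ee_rot: [-3.135, -0.002, 2.515]
contact_force: [-0.3, -0.8, -2.9]
gripper_width: 0.0129
gripper_force: 59.1
```

>>> send_rows(rows=[[0, 0, 0, 0, 0, 6, 255], [0, 0, 0, 0, 0, 6, 255], [0, 0, 0, 0, 0, 6, 255], [0, 0, 0, 0, 0, 6, 255], [0, 0, 0, 0, 0, 6, 255]])

```text
t: 11.57
tcp_pos: [0.4336, 0.3054, 0.286]
ee_rot: [-3.134, 0.001, 1.991]
contact_force: [0.2, -0.1, -2.9]
gripper_width: 0.0129
gripper_force: 59.1
```

>>> send_rows(rows=[[0, 0, 0, 0, 0, 6, 255], [0, 0, 0, 0, 0, 6, 255], [0, 0, 0, 0, 0, 4, 255], [0, 0, 0, 0, 0, 0, 255], [0, 0, 0, 0, 0, 0, 255]])

```text
t: 11.98
tcp_pos: [0.4338, 0.3059, 0.2866]
ee_rot: [-3.136, 0.003, 1.72]
contact_force: [-0.1, -0.6, -3.3]
gripper_width: 0.0129
gripper_force: 59.1
```

Run:
```python
from h import *
plant(.436,.3065,.26,np.deg2rad(93.95),10)
```

```text
t 11.98 j [-0.451  0.411 -0.309  1.765  0.144  0.994 -0.666] tcp [0.4338 0.3059 0.2866] target [0.4358 0.3097 0.2416] cm [0.36 0.28 4.5 ] deg [-0.71 10.15  4.53] F [-0.1 -0.6 -3.3] M [-0.02  0.16 -0.02] w 0.0129
```

>>> send_rows(rows=[[0.1, 0.1, 1, -0.3, 3.4, 1.5, 255], [0.1, 0.1, 1, -0.3, 3.4, 1.5, 255], [0.1, 0.1, 1, -0.1, 3.3, 1.5, 255], [0, 0, 1, 0, 0, 0, 255], [0, 0, 0, 0, 0, 0, 255]])

```text
t: 12.4
tcp_pos: [0.4358, 0.3115, 0.2461]
ee_rot: [-3.14, -0.172, 1.638]
contact_force: [-0.4, -0.2, -2.2]
gripper_width: 0.0129
gripper_force: 59.0
```

>>> send_rows(rows=[[0, 0, 0, 0, 0, 0, 255], [0, 0, 0, 0, 0, 0, 255]])

```text
t: 12.57
tcp_pos: [0.4369, 0.3145, 0.249]
ee_rot: [3.138, -0.176, 1.641]
contact_force: [0.2, 0.3, -3.2]
gripper_width: 0.0128
gripper_force: 59.0
```

Run:
```python
from h import *
plant(.436,.3065,.26,np.deg2rad(93.95),10)
for c in ("wrist","top","scene"):
    im,d=arm.snapshot(c); cv2.imwrite(f"pics/p_{c}.png",im[:,:,::-1]); Q=pts(c,None,d); np.savez(f"p_{c}.npz",im=im,d=d,Q=Q)
    for r in arm.trace("sheet",c)[:1]:
        q=pts(c,np.array(r["mask"]),d); zz=q[:,2]; print(c,r["confidence"],r["bbox"],np.percentile(q,[2,50,98],axis=0).round(3).tolist())
        q=q[(q[:,0]>.47)&(q[:,0]<.63)&(abs(q[:,1]-.315)<.075)&(abs(q[:,2]-.233)<.03)]
        if len(q)<50: continue
        A=np.c_[q[:,:2]-q[:,:2].mean(0),np.ones(len(q))]; k=np.ones(len(q),bool)
        for _ in range(4): co=np.linalg.lstsq(A[k],q[k,2],rcond=None)[0]; k=abs(A@co-q[:,2])<.004
        print("plane slopes x,y,z0",co.round(4),k.sum(),q[:,:2].mean(0), cv2.minAreaRect(q[k][:,:2].astype(np.float32)*1000))
```

```text
t 12.57 j [-3.230e-01  4.280e-01 -3.590e-01  1.886e+00  1.000e-03  7.530e-01
 -5.750e-01] tcp [0.4369 0.3145 0.249 ] target [0.4358 0.3097 0.2416] cm [-0.59 -0.15  0.65] deg [ 0.16 -0.07  0.09] F [ 0.2  0.3 -3.2] M [-0.27  0.19 -0.02] w 0.0128
wrist 0.84 [290.8, 170.3, 347.4, 183.1] [[0.432, 0.276, 0.239], [0.533, 0.324, 0.24], [0.599, 0.366, 0.276]]
plane slopes x,y,z0 [ 0.0024 -0.0016  0.2402] 35620 [0.54112085 0.32387712] ((535.77734375, 317.3096923828125), (133.9189453125, 100.16329956054688), 3.969714403152466)
top 0.56 [178.7, 150.4, 52.0, 70.4] [[0.479, 0.268, 0.055], [0.553, 0.306, 0.24], [0.602, 0.365, 0.247]]
plane slopes x,y,z0 [-0.0004 -0.001   0.2398] 2299 [0.54985516 0.3094889 ] ((536.3078002929688, 316.5107727050781), (133.52700805664062, 99.63395690917969), 4.618947982788086)
scene 0.57 [164.3, 135.5, 87.6, 43.7] [[0.42, 0.278, 0.237], [0.512, 0.328, 0.24], [0.59, 0.367, 0.275]]
plane slopes x,y,z0 [ 0.0066 -0.0108  0.24  ] 1157 [0.53800314 0.33063474] ((535.3015747070312, 318.88739013671875), (128.3876953125, 99.44731140136719), 3.16607928276062)
```

View pics/p_wrist.png

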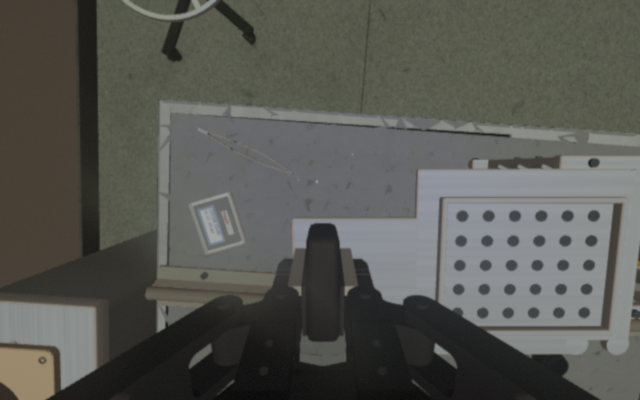

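>>> send_rows(rows=[[-0.39, 0, 1.8, 0, 0, 0, 255], [-0.39, 0, 1.8, 0, 0, 0, 255], [-0.39, 0, 1.8, 0, 0, 0, 255], [-0.39, 0, 1.8, 0, 0, 0, 255], [-0.39, 0, 1.8, 0, 0, 0, 255]])

```text
t: 13.28
tcp_pos: [0.4377, 0.31, 0.1562]
ee_rot: [3.138, -0.176, 1.639]
contact_force: [-0.0, 0.1, -2.0]
gripper_width: 0.0128
gripper_force: 59.1
```

>>> send_rows(rows=[[-0.37, 0, 1.4, 0, 0, 0, 255], [0, 0, 0.2, 0, 0, 0, 255], [0, 0, 0, 0, 0, 0, 255], [0, 0, 0, 0, 0, 0, 255], [0, 0, 0, 0, 0, 0, 255]])

```text
t: 13.7
tcp_pos: [0.4383, 0.3098, 0.1414]
ee_rot: [3.137, -0.177, 1.639]
contact_force: [0.9, 0.2, -2.7]
gripper_width: 0.0129
gripper_force: 59.0
```

```bash
cat > look.py <<'E'
from h import *
plant(.436,.3065,.26,np.deg2rad(93.95),10)
Q0=np.load("top0.npz"); T0=pts("top",None,Q0["d"])
def bars(Q,n):
    x,y,z=Q.T; c=[]
    for a,b in ((.245,.285),(.36,.40)):
        o=[]
        for xb in np.arange(.63,.73,.01):
            m=(z>.15)&(z<.164)&(x>=xb)&(x<xb+.01)&(y>a)&(y<b)
            if m.sum()>4: o.append([xb+.005,np.median(y[m])])
        o=np.array(o)
        if len(o)>3: p=np.polyfit(*o.T,1); c.append((p[0].round(4),np.polyval(p,.62).round(4)))
    print(n,"bars",c)
bars(T0,"top0")
for c in ("wrist","top"):
    im,d=arm.snapshot(c); cv2.imwrite(f"pics/q_{c}.png",im[:,:,::-1]); Q=pts(c,None,d); np.savez(f"q_{c}.npz",im=im,d=d,Q=Q); bars(Q,c)
    for r in arm.trace("sheet",c)[:1]:
        q=pts(c,np.array(r["mask"]),d); z0=arm.sense()["tcp_pos"][2]-.009
        q=q[(q[:,0]>.49)&(q[:,0]<.68)&(abs(q[:,1]-.315)<.075)&(abs(q[:,2]-z0)<.012)]
        if len(q)<50: print("none");continue
        A=np.c_[q[:,:2]-q[:,:2].mean(0),np.ones(len(q))]
        co=np.linalg.lstsq(A,q[:,2],rcond=None)[0]
        print(c,r["confidence"],"plane",co.round(4),len(q), cv2.minAreaRect(q[:,:2].astype(np.float32)*1000),"xmax",np.percentile(q[:,0],99.5))
E
python3 look.py
```

```text
t 13.7 j [-0.351  0.582 -0.318  2.002  0.052  0.486 -0.588] tcp [0.4383 0.3098 0.1414] target [0.4358 0.3097 0.2416] cm [ 1.78 -0.21 -9.86] deg [ 0.28 -0.13 -0.03] F [ 0.9  0.2 -2.7] M [-0.3   0.16 -0.04] w 0.0129
top0 bars [(np.float64(0.0639), np.float64(0.2563)), (np.float64(0.0783), np.float64(0.3753))]
wrist bars []
wrist 0.71 plane [ 0.0031 -0.0007  0.1329] 35792 ((546.6493530273438, 312.8917236328125), (115.49868774414062, 99.86624145507812), 3.866640567779541) xmax 0.6033559781440502
top bars [(np.float64(0.068), np.float64(0.2561)), (np.float64(0.0699), np.float64(0.3757))]
top 0.81 plane [ 0.0026 -0.005   0.1324] 1567 ((545.8646240234375, 311.6712341308594), (115.8892593383789, 100.11715698242188), 4.100390434265137) xmax 0.6036610030572904
```

>>> send_rows(rows=[[-0.05, 0, 0.29, 0, 0, 0, 255], [0, 0.5, 0, 0, 0, 0, 255], [0, 0.5, 0, 0, 0, 0, 255], [0, 0, 0, 0, 0, 0, 255], [0, 0, 0, 0, 0, 0, 255]])

```text
t: 14.32
tcp_pos: [0.4482, 0.3097, 0.1373]
ee_rot: [3.139, -0.176, 1.638]
contact_force: [-1.3, 0.2, -3.1]
gripper_width: 0.0128
gripper_force: 59.2
```

```bash
python3 look.py; python3 -c "
import cv2
a=cv2.imread('pics/q_wrist.png')[100:360,380:640]; cv2.imwrite('pics/qc.png',cv2.resize(a,(780,600)))"
```

```text
t 14.32 j [-0.344  0.598 -0.316  1.981  0.055  0.494 -0.58 ] tcp [0.4482 0.3097 0.1373] target [0.4358 0.3097 0.2416] cm [  1.91  -1.21 -10.26] deg [ 0.18 -0.08 -0.09] F [-1.3  0.2 -3.1] M [-0.26  0.2   0.01] w 0.0128
top0 bars [(np.float64(0.0639), np.float64(0.2563)), (np.float64(0.0783), np.float64(0.3753))]
wrist bars []
wrist 0.64 plane [ 0.0033 -0.002   0.1286] 37589 ((550.7813720703125, 312.63238525390625), (124.19493103027344, 99.8993148803711), 3.852884292602539) xmax 0.6122308282893728
top bars [(np.float64(0.0757), np.float64(0.2555)), (np.float64(0.0667), np.float64(0.3758))]
top 0.92 plane [ 0.0025 -0.0046  0.1281] 1399 ((555.4630126953125, 311.65863037109375), (115.26383209228516, 99.04515838623047), 3.909207582473755) xmax 0.6134986455722519
```

View pics/qc.png

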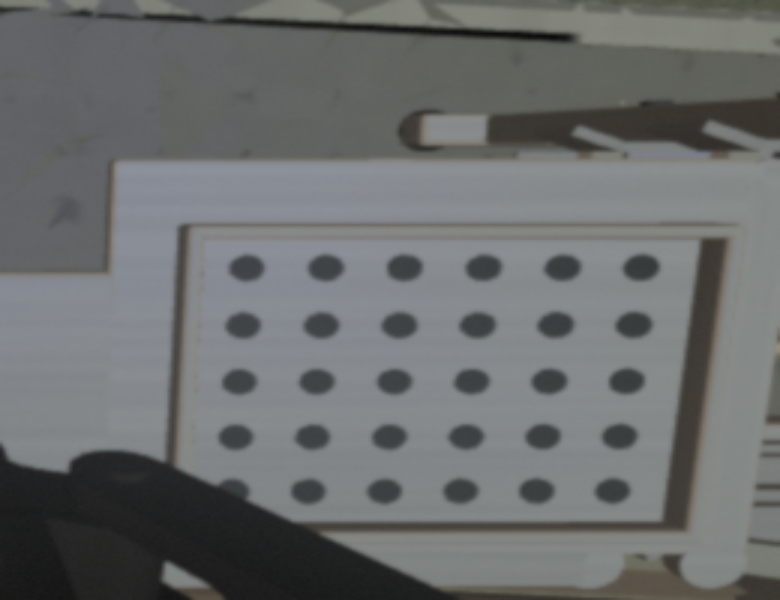

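>>> send_rows(rows=[[0.03, 0, -0.15, 0, 0, 0, 255], [0, 0.3, 0, 0, 0, 0, 255], [0, 0.3, 0, 0, 0, 0, 255], [0, 0.3, 0, 0, 0, 0, 255], [0, 0, 0, 0, 0, 0, 255]])

```text
t: 14.93
tcp_pos: [0.4577, 0.3104, 0.139]
ee_rot: [3.138, -0.176, 1.638]
contact_force: [0.3, 0.2, -2.5]
gripper_width: 0.0131
gripper_force: 59.2
```

>>> send_rows(rows=[[0, 0.3, 0, 0, 0, 0, 255], [0, 0.3, 0, 0, 0, 0, 255], [0, 0, 0, 0, 0, 0, 255]])

```text
t: 15.18
tcp_pos: [0.4635, 0.3108, 0.139]
ee_rot: [3.138, -0.176, 1.638]
contact_force: [-0.0, 0.2, -3.0]
gripper_width: 0.013
gripper_force: 59.2
```

>>> send_rows(rows=[[0, 0.3, 0, 0, 0, 0, 255], [0, 0.3, 0, 0, 0, 0, 255], [0, 0, 0, 0, 0, 0, 255]])

```text
t: 15.43
tcp_pos: [0.4694, 0.3112, 0.139]
ee_rot: [3.138, -0.176, 1.638]
contact_force: [0.3, 0.1, -3.1]
gripper_width: 0.013
gripper_force: 59.2
```

>>> send_rows(rows=[[0, 0.3, 0, 0, 0, 0, 255], [0, 0.3, 0, 0, 0, 0, 255], [0, 0, 0, 0, 0, 0, 255]])

```text
t: 15.68
tcp_pos: [0.4754, 0.3116, 0.139]
ee_rot: [3.138, -0.176, 1.638]
contact_force: [-0.5, 0.1, -3.1]
gripper_width: 0.0129
gripper_force: 59.2
```

>>> send_rows(rows=[[0, 0.4, 0, 0, 0, 0, 255], [0, 0.4, 0, 0, 0, 0, 255], [0, 0.4, 0, 0, 0, 0, 255], [0, 0, 0, 0, 0, 0, 255]])

```text
t: 16.02
tcp_pos: [0.4879, 0.3124, 0.139]
ee_rot: [3.138, -0.176, 1.638]
contact_force: [-0.2, 0.1, -2.3]
gripper_width: 0.0128
gripper_force: 59.2
```

>>> send_rows(rows=[[0, 0.4, 0, 0, 0, 0, 255], [0, 0.4, 0, 0, 0, 0, 255], [0, 0.4, 0, 0, 0, 0, 255], [0, 0, 0, 0, 0, 0, 255]])

```text
t: 16.35
tcp_pos: [0.4998, 0.3132, 0.1391]
ee_rot: [3.138, -0.176, 1.638]
contact_force: [0.8, 0.4, -1.7]
gripper_width: 0.0129
gripper_force: 59.2
```

```bash
python3 look.py
```

```text
t 16.35 j [-0.31   0.648 -0.315  1.853  0.063  0.579 -0.541] tcp [0.4998 0.3132 0.1391] target [0.4358 0.3097 0.2416] cm [  1.88  -6.37 -10.1 ] deg [ 0.24 -0.09 -0.09] F [ 0.8  0.4 -1.7] M [-0.3   0.18  0.06] w 0.0129
top0 bars [(np.float64(0.0639), np.float64(0.2563)), (np.float64(0.0783), np.float64(0.3753))]
wrist bars []
wrist 0.79 plane [ 0.0051 -0.0003  0.1302] 40591 ((582.02490234375, 314.8844299316406), (182.11231994628906, 99.89422607421875), 4.097686767578125) xmax 0.663121775271523
top bars [(np.float64(0.0708), np.float64(0.2559)), (np.float64(0.0724), np.float64(0.3759))]
top 0.94 plane [ 0.0042 -0.0037  0.13  ] 586 ((627.5559692382812, 280.2610168457031), (115.65120697021484, 48.19228744506836), 37.2121467590332) xmax 0.6656392509534638
```

>>> send_rows(rows=[[0, 0.4, 0, 0, 0, 0, 255], [0, 0.4, 0, 0, 0, 0, 255], [0, 0.4, 0, 0, 0, 0, 255], [0, 0, 0, 0, 0, 0, 255]])

```text
t: 16.88
tcp_pos: [0.5119, 0.314, 0.1391]
ee_rot: [3.137, -0.176, 1.638]
contact_force: [0.5, -0.2, -1.8]
gripper_width: 0.0132
gripper_force: 59.2
```

>>> send_rows(rows=[[0, 0.4, 0, 0, 0, 0, 255], [0, 0.4, 0, 0, 0, 0, 255], [0, 0.4, 0, 0, 0, 0, 255], [0, 0, 0, 0, 0, 0, 255]])

```text
t: 17.22
tcp_pos: [0.5237, 0.3148, 0.1391]
ee_rot: [3.138, -0.176, 1.638]
contact_force: [0.6, -0.3, -2.1]
gripper_width: 0.0133
gripper_force: 59.2
```

>>> send_rows(rows=[[0, 0.25, 0, 0, 0, 0, 255], [0, 0.25, 0, 0, 0, 0, 255], [0, 0.25, 0, 0, 0, 0, 255], [0, 0.25, 0, 0, 0, 0, 255], [0, 0, 0, 0, 0, 0, 255]])

```text
t: 17.63
tcp_pos: [0.5331, 0.3155, 0.1391]
ee_rot: [3.138, -0.176, 1.638]
contact_force: [0.4, 0.5, -2.6]
gripper_width: 0.0131
gripper_force: 59.1
```

>>> send_rows(rows=[[0, 0.15, 0, 0, 0, 0, 255], [0, 0.15, 0, 0, 0, 0, 255], [0, 0, 0, 0, 0, 0, 255]])

```text
t: 17.88
tcp_pos: [0.5357, 0.3157, 0.1391]
ee_rot: [3.139, -0.176, 1.639]
contact_force: [0.0, -0.0, -1.6]
gripper_width: 0.0126
gripper_force: 59.1
```

>>> send_rows(rows=[[0, 0.15, 0, 0, 0, 0, 255], [0, 0.15, 0, 0, 0, 0, 255], [0, 0, 0, 0, 0, 0, 255]])

```text
t: 18.13
tcp_pos: [0.5387, 0.3159, 0.1392]
ee_rot: [3.139, -0.176, 1.639]
contact_force: [0.2, -0.4, -2.0]
gripper_width: 0.0129
gripper_force: 59.1
```

>>> send_rows(rows=[[0, 0.15, 0, 0, 0, 0, 255], [0, 0.15, 0, 0, 0, 0, 255], [0, 0, 0, 0, 0, 0, 255]])

```text
t: 18.38
tcp_pos: [0.5418, 0.3161, 0.1391]
ee_rot: [3.139, -0.176, 1.639]
contact_force: [-0.3, -0.2, -2.0]
gripper_width: 0.0127
gripper_force: 59.1
```

>>> send_rows(rows=[[0, 0.15, 0, 0, 0, 0, 255], [0, 0.15, 0, 0, 0, 0, 255], [0, 0, 0, 0, 0, 0, 255]])

```text
t: 18.63
tcp_pos: [0.5448, 0.3163, 0.1391]
ee_rot: [3.139, -0.176, 1.639]
contact_force: [0.3, 0.3, -2.3]
gripper_width: 0.0131
gripper_force: 59.1
```

>>> send_rows(rows=[[0, 0.15, 0, 0, 0, 0, 255], [0, 0.15, 0, 0, 0, 0, 255], [0, 0, 0, 0, 0, 0, 255]])

```text
t: 18.88
tcp_pos: [0.5478, 0.3165, 0.1392]
ee_rot: [3.139, -0.176, 1.639]
contact_force: [0.5, 0.4, -2.6]
gripper_width: 0.0132
gripper_force: 59.1
```

>>> send_rows(rows=[[0, 0.15, 0, 0, 0, 0, 255], [0, 0.15, 0, 0, 0, 0, 255], [0, 0, 0, 0, 0, 0, 255]])

```text
t: 19.13
tcp_pos: [0.5508, 0.3167, 0.1392]
ee_rot: [3.139, -0.176, 1.638]
contact_force: [0.6, 0.4, -2.4]
gripper_width: 0.0133
gripper_force: 59.1
```

>>> send_rows(rows=[[0, 0.15, 0, 0, 0, 0, 255], [0, 0.15, 0, 0, 0, 0, 255], [0, 0, 0, 0, 0, 0, 255]])

```text
t: 19.38
tcp_pos: [0.5537, 0.3169, 0.1391]
ee_rot: [3.139, -0.176, 1.639]
contact_force: [0.5, -0.4, -1.8]
gripper_width: 0.0131
gripper_force: 59.1
```

>>> send_rows(rows=[[0, 0.15, 0, 0, 0, 0, 255], [0, 0.15, 0, 0, 0, 0, 255], [0, 0, 0, 0, 0, 0, 255]])

```text
t: 19.63
tcp_pos: [0.5568, 0.3171, 0.1392]
ee_rot: [3.139, -0.176, 1.638]
contact_force: [0.5, -0.1, -1.0]
gripper_width: 0.013
gripper_force: 59.1
```

>>> send_rows(rows=[[0, 0.15, 0, 0, 0, 0, 255], [0, 0.15, 0, 0, 0, 0, 255], [0, 0, 0, 0, 0, 0, 255]])

```text
t: 19.88
tcp_pos: [0.5597, 0.3173, 0.1392]
ee_rot: [3.139, -0.176, 1.639]
contact_force: [-0.1, 0.5, -2.2]
gripper_width: 0.013
gripper_force: 59.1
```

>>> send_rows(rows=[[0, 0.15, 0, 0, 0, 0, 255], [0, 0.15, 0, 0, 0, 0, 255], [0, 0, 0, 0, 0, 0, 255]])

```text
t: 20.13
tcp_pos: [0.5627, 0.3175, 0.1392]
ee_rot: [3.139, -0.176, 1.639]
contact_force: [-1.1, -0.4, -3.6]
gripper_width: 0.013
gripper_force: 59.1
```

>>> send_rows(rows=[[0, 0.1, 0, 0, 0, 0, 255], [0, 0.1, 0, 0, 0, 0, 255], [0, 0, 0, 0, 0, 0, 255]])

```text
t: 20.38
tcp_pos: [0.5645, 0.3176, 0.1392]
ee_rot: [3.139, -0.176, 1.639]
contact_force: [0.6, -0.9, -2.5]
gripper_width: 0.013
gripper_force: 59.1
```

>>> send_rows(rows=[[0, 0.1, 0, 0, 0, 0, 255], [0, 0.1, 0, 0, 0, 0, 255], [0, 0, 0, 0, 0, 0, 255]])

```text
t: 20.63
tcp_pos: [0.5666, 0.3178, 0.1392]
ee_rot: [3.139, -0.176, 1.639]
contact_force: [-0.4, 0.4, -2.5]
gripper_width: 0.0127
gripper_force: 59.1
```

>>> send_rows(rows=[[0, 0.1, 0, 0, 0, 0, 255], [0, 0.1, 0, 0, 0, 0, 255], [0, 0, 0, 0, 0, 0, 255]])

```text
t: 20.88
tcp_pos: [0.5686, 0.3179, 0.1392]
ee_rot: [3.139, -0.176, 1.639]
contact_force: [-0.4, -0.4, -2.8]
gripper_width: 0.0132
gripper_force: 59.1
```

>>> send_rows(rows=[[0, 0.1, 0, 0, 0, 0, 255], [0, 0.1, 0, 0, 0, 0, 255], [0, 0, 0, 0, 0, 0, 255]])

```text
t: 21.13
tcp_pos: [0.5705, 0.318, 0.1392]
ee_rot: [3.139, -0.176, 1.639]
contact_force: [-0.1, -0.4, -1.7]
gripper_width: 0.0133
gripper_force: 59.1
```

>>> send_rows(rows=[[0, 0.1, 0, 0, 0, 0, 255], [0, 0.1, 0, 0, 0, 0, 255], [0, 0, 0, 0, 0, 0, 255]])

```text
t: 21.38
tcp_pos: [0.5726, 0.3182, 0.1392]
ee_rot: [3.139, -0.176, 1.639]
contact_force: [-0.1, 0.4, -2.0]
gripper_width: 0.0129
gripper_force: 59.1
```

>>> send_rows(rows=[[0, 0.1, 0, 0, 0, 0, 255], [0, 0.1, 0, 0, 0, 0, 255], [0, 0, 0, 0, 0, 0, 255]])

```text
t: 21.63
tcp_pos: [0.5743, 0.3185, 0.1392]
ee_rot: [3.139, -0.176, 1.639]
contact_force: [-0.5, 0.4, -2.3]
gripper_width: 0.0129
gripper_force: 59.1
```

>>> send_rows(rows=[[0, 0.1, 0, 0, 0, 0, 255], [0, 0, 0, 0, 0, 0, 255]])

```text
t: 21.8
tcp_pos: [0.5749, 0.3188, 0.1392]
ee_rot: [3.139, -0.176, 1.639]
contact_force: [-1.1, 0.4, -2.6]
gripper_width: 0.013
gripper_force: 59.1
```

>>> send_rows(rows=[[0, 0.1, 0, 0, 0, 0, 255], [0, 0, 0, 0, 0, 0, 255]])

```text
t: 21.97
tcp_pos: [0.5758, 0.3192, 0.1392]
ee_rot: [3.14, -0.176, 1.64]
contact_force: [-2.0, 2.1, -2.0]
gripper_width: 0.0133
gripper_force: 59.1
```

>>> send_rows(rows=[[0, 0.1, 0, 0, 0, 0, 255], [0, 0, 0, 0, 0, 0, 255]])

```text
t: 22.13
tcp_pos: [0.5766, 0.3193, 0.1392]
ee_rot: [3.14, -0.176, 1.64]
contact_force: [-2.0, 1.9, -1.5]
gripper_width: 0.0133
gripper_force: 59.2
```

>>> send_rows(rows=[[0, 0.1, 0, 0, 0, 0, 255], [0, 0, 0, 0, 0, 0, 255]])

```text
t: 22.3
tcp_pos: [0.5772, 0.3191, 0.1391]
ee_rot: [3.141, -0.176, 1.64]
contact_force: [-3.8, 1.5, -1.0]
gripper_width: 0.0131
gripper_force: 59.4
```

>>> send_rows(rows=[[0, 0.1, 0, 0, 0, 0, 255], [0, 0, 0, 0, 0, 0, 255]])

```text
t: 22.47
tcp_pos: [0.5778, 0.319, 0.139]
ee_rot: [3.141, -0.175, 1.64]
contact_force: [-4.8, 2.2, -0.9]
gripper_width: 0.0127
gripper_force: 59.5
```

>>> send_rows(rows=[[0, 0.1, 0, 0, 0, 0, 255], [0, 0, 0, 0, 0, 0, 255]])

```text
t: 22.63
tcp_pos: [0.5784, 0.3189, 0.1389]
ee_rot: [-3.141, -0.175, 1.64]
contact_force: [-6.1, 1.2, -0.4]
gripper_width: 0.0129
gripper_force: 59.6
```

>>> send_rows(rows=[[0, 0.1, 0, 0, 0, 0, 255], [0, 0, 0, 0, 0, 0, 255]])

```text
t: 22.8
tcp_pos: [0.5796, 0.3189, 0.1389]
ee_rot: [-3.141, -0.175, 1.64]
contact_force: [-5.6, 1.6, 0.1]
gripper_width: 0.0131
gripper_force: 59.6
```

>>> send_rows(rows=[[0, 0.1, 0, 0, 0, 0, 255], [0, 0, 0, 0, 0, 0, 255]])

```text
t: 22.97
tcp_pos: [0.5811, 0.3189, 0.139]
ee_rot: [3.141, -0.175, 1.64]
contact_force: [-4.8, 1.4, -1.2]
gripper_width: 0.013
gripper_force: 59.7
```

>>> send_rows(rows=[[0, 0.1, 0, 0, 0, 0, 255], [0, 0, 0, 0, 0, 0, 255]])

```text
t: 23.13
tcp_pos: [0.583, 0.3189, 0.1391]
ee_rot: [3.139, -0.175, 1.64]
contact_force: [-3.3, 2.4, -2.8]
gripper_width: 0.0131
gripper_force: 59.6
```

>>> send_rows(rows=[[0, 0.1, 0, 0, 0, 0, 255], [0, 0, 0, 0, 0, 0, 255]])

```text
t: 23.3
tcp_pos: [0.5855, 0.3192, 0.1393]
ee_rot: [3.137, -0.176, 1.639]
contact_force: [0.7, 3.2, -3.7]
gripper_width: 0.0131
gripper_force: 59.3
```

>>> send_rows(rows=[[0, 0.1, 0, 0, 0, 0, 255], [0, 0, 0, 0, 0, 0, 255]])

```text
t: 23.47
tcp_pos: [0.587, 0.3193, 0.1395]
ee_rot: [3.136, -0.177, 1.638]
contact_force: [1.4, 3.4, -4.1]
gripper_width: 0.013
gripper_force: 59.0
```

>>> send_rows(rows=[[0, 0.1, 0, 0, 0, 0, 255], [0, 0, 0, 0, 0, 0, 255]])

```text
t: 23.63
tcp_pos: [0.5875, 0.3191, 0.1395]
ee_rot: [3.137, -0.176, 1.638]
contact_force: [2.1, 3.0, -3.7]
gripper_width: 0.0129
gripper_force: 59.0
```

>>> send_rows(rows=[[0, 0.1, 0, 0, 0, 0, 255], [0, 0, 0, 0, 0, 0, 255]])

```text
t: 23.8
tcp_pos: [0.588, 0.3189, 0.1394]
ee_rot: [3.138, -0.176, 1.638]
contact_force: [2.5, 2.7, -3.9]
gripper_width: 0.0129
gripper_force: 59.0
```

>>> send_rows(rows=[[0, 0.1, 0, 0, 0, 0, 255], [0, 0, 0, 0, 0, 0, 255]])

```text
t: 23.97
tcp_pos: [0.5887, 0.3189, 0.1393]
ee_rot: [3.138, -0.175, 1.638]
contact_force: [1.9, 1.0, -3.2]
gripper_width: 0.0133
gripper_force: 59.0
```

>>> send_rows(rows=[[0, 0.1, 0, 0, 0, 0, 255], [0, 0, 0, 0, 0, 0, 255]])

```text
t: 24.13
tcp_pos: [0.5891, 0.3189, 0.1392]
ee_rot: [3.14, -0.175, 1.638]
contact_force: [1.0, 0.6, -2.7]
gripper_width: 0.0129
gripper_force: 59.1
```

>>> send_rows(rows=[[0, 0.1, 0, 0, 0, 0, 255], [0, 0, 0, 0, 0, 0, 255]])

```text
t: 24.3
tcp_pos: [0.5892, 0.3192, 0.1391]
ee_rot: [3.141, -0.175, 1.638]
contact_force: [-2.0, 1.8, -0.9]
gripper_width: 0.0128
gripper_force: 59.3
```

>>> send_rows(rows=[[0, 0.1, 0, 0, 0, 0, 255], [0, 0, 0, 0, 0, 0, 255]])

```text
t: 24.47
tcp_pos: [0.5892, 0.3194, 0.139]
ee_rot: [-3.14, -0.175, 1.639]
contact_force: [-5.2, 1.7, 0.2]
gripper_width: 0.0128
gripper_force: 59.5
```

>>> send_rows(rows=[[0, 0.1, 0, 0, 0, 0, 255], [0, 0, 0, 0, 0, 0, 255]])

```text
t: 24.63
tcp_pos: [0.5893, 0.3195, 0.1387]
ee_rot: [-3.138, -0.175, 1.639]
contact_force: [-6.3, 0.7, -0.3]
gripper_width: 0.0127
gripper_force: 59.5
```

>>> send_rows(rows=[[0, -0.25, 0, 0, 0, 0, 255], [0, 0, 0, 0, 0, 0, 190], [0, 0, 0, 0, 0, 0, 170], [0, 0, 0, 0, 0, 0, 150], [0, 0, 0, 0, 0, 0, 150]])

```text
t: 25.05
tcp_pos: [0.5907, 0.319, 0.1397]
ee_rot: [3.137, -0.176, 1.638]
contact_force: [0.4, 0.5, 0.1]
gripper_width: 0.0355
gripper_force: 0.0
```

Run:
```python
from h import *
plant(.436,.3065,.26,np.deg2rad(93.95),10)
im,d=arm.snapshot("wrist"); Q=pts("wrist",None,d); x,y,z=Q.T
r=arm.trace("sheet","wrist")[0]; q=pts("wrist",np.array(r["mask"]),d); q=q[(q[:,0]>.6)&(abs(q[:,2]-.132)<.015)]
A=np.c_[q[:,:2]-q[:,:2].mean(0),np.ones(len(q))]; print(np.linalg.lstsq(A,q[:,2],rcond=None)[0],cv2.minAreaRect(q[:,:2].astype(np.float32)*1000))
cv2.imwrite("pics/r.png",im[:,:,::-1])
```

```text
t 25.05 j [-0.272  0.749 -0.309  1.609  0.075  0.732 -0.481] tcp [0.5907 0.319  0.1397] target [0.4358 0.3097 0.2416] cm [  1.89 -15.48 -10.08] deg [ 0.26 -0.07 -0.1 ] F [0.4 0.5 0.1] M [-0.19 -0.03 -0.03] w 0.0355
[0.0038399  0.00203923 0.1285289 ] ((676.5335693359375, 322.3293151855469), (156.50640869140625, 100.20206451416016), 3.852686643600464)
```

View pics/r.png

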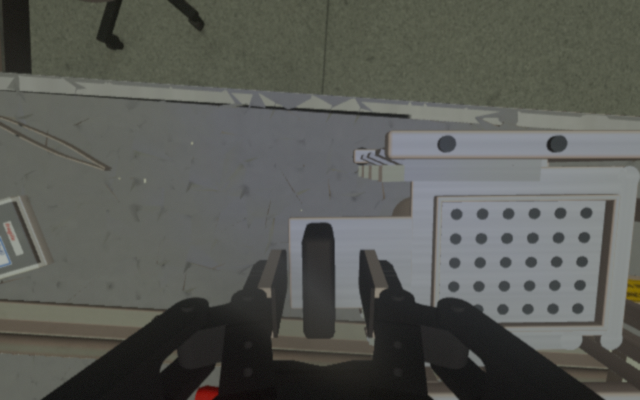

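>>> send_rows(rows=[[0, 0, -0.5, 0, 0, 0, 150], [0, 0, -1, 0, 0, 0, 150], [0, 0, -1.5, 0, 0, 0, 150], [0, 0, -2, 0, 0, 0, 150], [0, 0, -2, 0, 0, 0, 150]])

```text
t: 25.57
tcp_pos: [0.5903, 0.3069, 0.2095]
ee_rot: [3.139, -0.176, 1.639]
contact_force: [0.6, 0.1, -0.1]
gripper_width: 0.0352
gripper_force: 0.0
```

>>> send_rows(rows=[[0, 0, -2, 0, 0, 0, 150], [0, 0, -2, 0, 0, 0, 150], [0, 0, -2, 0, 0, 0, 150], [0, 0, 0, 0, 0, 0, 150], [0, 0, 0, 0, 0, 0, 150]])

```text
t: 25.98
tcp_pos: [0.5918, 0.2967, 0.2694]
ee_rot: [3.135, -0.177, 1.639]
contact_force: [-0.3, -0.4, 0.0]
gripper_width: 0.0353
gripper_force: 0.0
```

Run:
```python
from h import *
plant(.436,.3065,.26,np.deg2rad(93.95),10)
im,d=arm.snapshot("wrist"); Q=pts("wrist",None,d); x,y,z=Q.T
m=(z>.155)&(z<.172)&(abs(x-.591)<.03)&(abs(y-.317)<.035)
print("handle",m.sum(),cv2.minAreaRect(Q[m][:,:2].astype(np.float32)*1000),np.median(z[m]))
im,d=arm.snapshot("scene"); cv2.imwrite("pics/end.png",cv2.resize(im[100:300,110:370,::-1],(780,600)))
```

```text
t 25.98 j [-0.22   0.598 -0.339  1.504  0.036  0.987 -0.448] tcp [0.5918 0.2967 0.2694] target [0.4358 0.3097 0.2416] cm [  1.83 -15.5    3.05] deg [ 0.37 -0.13 -0.06] F [-0.3 -0.4  0. ] M [-0.21 -0.01  0.11] w 0.0353
handle 936 ((588.013916015625, 315.1836242675781), (13.802021026611328, 45.047752380371094), 4.0833868980407715) 0.16233466389121523
```

View pics/end.png

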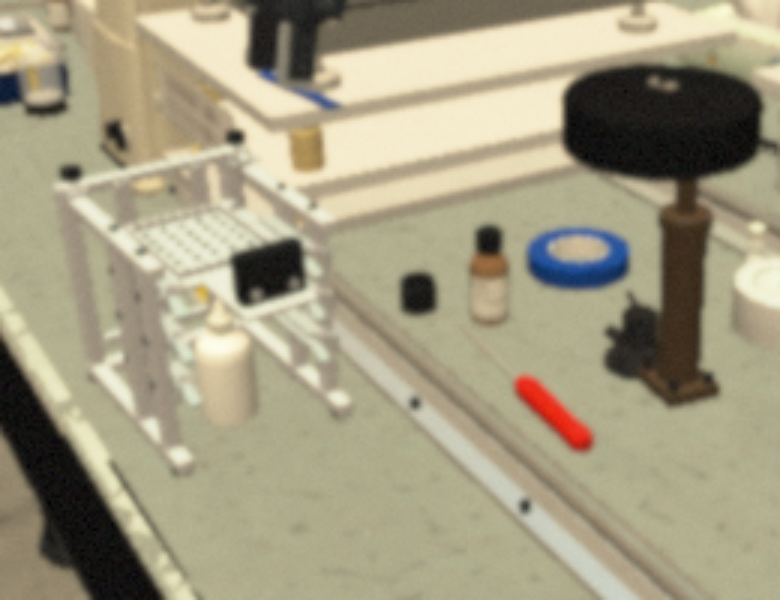

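```bash
python3 -c "
from rig import arm
print(arm.sign_off())"
```

```text
the job is handed in; nothing more can be done
None
```

The sheet is on the 124 mm rails above the dropper bottle, pushed past the catch to the depth stop and released. The highest force I read was about 6 N, the containers look undisturbed in the last picture, and the job is handed in, though no verdict came back.

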